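# Tag a lipstick carrier with a spring clip and hold it up level

## Robot

A 6-joint arm with a two-finger parallel gripper is mounted at the origin on the work surface. World frame = base frame: x ahead of the robot, y to its left, z up, the work surface at z = 0. Lengths are in m, angles in rad, forces in N, time in s.
With the tool pointing down it reaches from about 0.375 to 0.975 m from the base axis. Payload 3.8 kg.
Tool frame: the origin (TCP) lies midway between the tips of the shut fingers; the grasp point (between the pads) lies 19 mm behind it; z points along the fingers, y is the line along which they close (so a half turn about z gives the same grasp; the last joint's range is limited). The gripper opens to 85 mm and grips with 20 to 120 N. Pads are 22 mm wide; open, the fingers measure 114 mm over their backs; the gripper's body (76 mm by 85 mm) begins 54 mm behind the grasp point. The pads swing forward as they close: fully open they stand 13 mm farther back than shut.
Start: joints at [1.094, 0.264, 1.604, -0, 1.274, -0.037], TCP at [0.287, 0.611, 0.231] pointing down, gripper open.
Joint ranges: [-2.63, 2.63], [-0.94, 2.18], [0.31, 2.57], [-1.31, 4.45], [0, 2.66], [-2.55, 2.55]. Speed limits (rad/s): [2.57, 2.57, 3.14, 3.14, 3.14, 3.14].

## Interface

Orientations are given as a rotation vector (axis times angle).
In Python, from workcell import * gives the robot as it stands. The module is installed in compiled form; this text tells all that it offers.
- The arm moves only by the tool apply_moves, never from a script. Its arguments are lists of equal length, an entry for each row: "fingers": the opening, from 0 (shut) to 1 (fully open); "travel": the shift along the tool's x, y, z normalised to -1 to 1, where 1 is 0.05 m, a list of three; "rotation": the turn, a rotation vector about the tool's x, y, z normalised to -1 to 1, where 1 is 6 degrees, a list of three. In form: {"fingers": [fingers, ...], "travel": [[dx, dy, dz], ...], "rotation": [[ax, ay, az], ...]}. A call has 1 to 12 rows; each row shifts and turns the commanded pose from where the row before left it, along the tool's axes as they then stand; what a row does not reach is not made up. A row lasts 1/10 s, in which the tool goes at most 50 mm and 8.59 degrees, less where a joint would pass 70% of its speed; a pose out of reach is approached as far as the arm can. A call with a number of a shift or a turn outside -1 to 1 is refused whole. A call with a gripper value outside its range is refused whole. The fingers move at their own pace and stop on an object; "newtons" is the grip in N (left out, the last holds). Time passes only in rows, so rows that do not move let the fingers close. It gives the time, the measured TCP pose, the force, the opening and the grip force at its end, in the units of the state.
- read_state(): the state, without advancing time (a new reading comes with each control period).
- read_camera(name): name is "scene" or "top" or "wrist"; returns a dict with "image" (420x560x3 uint8, red, green, blue), "fx", "fy", "cx", "cy" (pixels), "extrinsics" (4x4, takes a point from world to camera coordinates). Camera axes: x right, y down, z forward; pixel columns grow to the right and rows downward; lengths in m; the calibration is good to about 2 mm. A picture is of the moment at which its call begins. There is no depth.
- finish_job(): hands the job in; it is judged then, once.
Trained networks look in the newest picture that a camera, given by its name, has taken for a name from the list of things; names that differ only in an ending like _2 or _b are one class to them, and where a whole thing is asked for, a point or a joint stands for the part that bears it (a point fixed in the world has none). Each returns a list of dicts, best first, with "p" (0 to 1); they miss things now and then, are a little off and sometimes report something else, mostly with a low value. They report only what shows in the picture. A call takes as long as a camera call. They do not tell look-alikes from the thing itself.
- regions_of(camera, name): "mask" (420x560 bool, what is visible of it) and "bbox" ([left, top, width, height] in pixels, round what is visible of it).
- tip_of(camera, name): "location" ([column, row] in pixels: a listed point, or the origin of a listed thing).
The state is a dict: "time": time; "q": joint angles; "joint_vel": joint speeds; "joint_torque": joint torques, N m; "tool_pos": TCP position; "tcp_rot": TCP orientation; "wrist_force": force on the tool from outside, world axes, zero at the start; "torque": the same for the moment, N m; "width": opening from 0.0 (shut) to 1.0 (fully open); "grip_force": force on a finger pad.
Only numpy, scipy, OpenCV 4.12 (cv2) and the standard library are available. Lean on these libraries where they do the work, as an engineer would, in place of code of your own. Each camera call takes 0.05 s, during which the arm holds its last target. There are 200 camera calls.

## Task

Mark the lipstick carrier as the sample: squeeze the red spring clip open, take it off its stand and let it close on the thin upright yellow tab at the end of the carrier, pushed well down over the tab's edge, while the carrier still sits on the belt. Then take the carrier by its blue handle, lift it clear so that its underside is at least 100 mm above the belt, and finish while still holding it there, level and still, with the clip on the tab and all four lipsticks in their pockets. The gripper and arm must not touch the lipsticks, never tip the carrier steeply, and leave the bottle, cap bin and capped lipstick where they are.

Things in the scene. Friction and masses are not known exactly. Their poses are not given: they have to be found in the camera images.
- track: fixed end of a belt line: green belt 360 mm long between two aluminium guide rails, 128 mm wide over all. Origin at the centre of its underside on the table, x along the belt. Belt top 40 mm up, rail tops 50 mm up, 100 mm between the rails; a 60 mm high cross plate closes its -x end
- belt (a point): centre of the belt's top face, axes as the track
- carrier: loose white block 150 x 92 x 24 mm (x, y, z) on the belt between the rails, x along the belt; 0.54 kg loaded, 20% more or less. Origin at the centre of its underside, z up. Six square 20.5 mm pockets, 18 mm deep, at x = -40, 0, 40, y = -26, 26 mm; the corner ones hold lipsticks. A blue handle on posts (8 x 20 mm, at x = -64 and 64 mm) runs along x; a thin yellow tab sticks out of its +x end
- handle (a point): middle of the carrier's blue handle bar, 111 mm above the carrier's underside; the bar is 14 mm wide (y), 18 mm tall, straight along the carrier's x for 120 mm between the posts; axes as the carrier
- tab (a point): middle of the upper edge of the carrier's tab, 105 mm from the carrier's centre along +x and 60 mm above its underside. The tab is an upright yellow plate 4 mm thick (y), 50 mm tall, running along x from 75 to 131 mm; axes as the carrier
- clip: red sprung clip like a clothes peg, 36 g, 22 mm wide (x; pivot pin 26 mm). Origin on its pivot, which lies along its x; z up. Two jaws hang to 31 mm below the pivot and close along y; their 14 mm tall pads grip a 4 mm plate with about 4 N. It starts on the stand's plate, clip x along the plate, pivot 12 mm above the plate's edge, and sits well on the tab at that height (at least 5 mm)
- tails (a point): point between the clip's two tails, 27 mm above its pivot, axes as the clip. The flat tails rise to 41 mm above the pivot, leaning out 0.3 rad: about 36 mm over their outsides here, 45 mm at the top. Squeezing them here along y with 10 N or more opens the jaws; fully squeezed they stand upright, 18 mm over their outsides, jaws 22 mm apart. Let go, it springs shut
- jaw_l (a joint): angle of one jaw of the clip, rad: 0 when closed on a 4 mm plate, 0.3 fully squeezed open, -0.04 when closed on nothing; the other jaw mirrors it
- stand: fixed clip stand: dark steel base 80 x 70 x 10 mm with an upright aluminium plate 4 mm thick (y), 56 mm long (x), its upper edge 60 mm above the table. Origin at the centre of the underside, z up
- stand_top (a point): middle of the upper edge of the stand's plate, axes as the stand
- lipstick1: loose open lipstick, black base, chrome collar and pink tip, 19 mm across, 72 mm tall, 22 g, standing in the carrier pocket at x = -40, y = -26 mm, its foot 6 mm above the carrier's underside. Origin at the centre of its underside
- lipstick2: loose open lipstick, black base, chrome collar and pink tip, 19 mm across, 72 mm tall, 22 g, standing in the carrier pocket at x = -40, y = 26 mm, its foot 6 mm above the carrier's underside. Origin at the centre of its underside
- lipstick3: loose open lipstick, black base, chrome collar and pink tip, 19 mm across, 72 mm tall, 22 g, standing in the carrier pocket at x = 40, y = -26 mm, its foot 6 mm above the carrier's underside. Origin at the centre of its underside
- lipstick4: loose open lipstick, black base, chrome collar and pink tip, 19 mm across, 72 mm tall, 22 g, standing in the carrier pocket at x = 40, y = 26 mm, its foot 6 mm above the carrier's underside. Origin at the centre of its underside
- bottle: bystander: upright bottle with a blue cap, 56 mm across, 150 mm tall, origin at the centre of its underside
- cap_bin: bystander: grey open bin of black lipstick caps, 100 x 140 x 50 mm, origin at the centre of its underside
- spare: bystander: finished lipstick with its cap on, a black tube with a steel band, 22 mm across, 75 mm tall, standing on the table, origin at the centre of its underside
Not all that is in view belongs to the job. Of the things shaped like the clip, the red one is meant. Leave any purple look-alike of the lipstick2 alone.

How it is judged:
By the outcome, as a careful person would: the job done as asked, in the order asked, and still so for the second after the job is handed in, while the arm keeps its last pose, push and grip.
It also fails if it takes over 54 s, if anything falls off the work surface, if the arm or the gripper's body presses on something with over 40 N, if the wrist force passes 120 N, or if a joint passes its speed limit or range.

## Working session

There is one attempt and no reset: what is moved stays moved. The work goes in short steps, Python scripts to look and compute and a tool call to move; the robot and the scene stay as the last step left them, time stands still between calls to the robot, and variables do not carry over. Pictures are saved under pics/ and viewed, at most 11 in all, crops included, and the job is handed in when it is done.

Besides the shell and the picture viewer there is one more tool, called after "Request:" in YAML: its name, and indented under it one key for each argument. apply_moves: Moves the arm, as the interface text tells. Scaled input: -1 to 1 covers 0.05 m each way for a shift and 6 degrees each way for a turn. Its arguments: {"type":"object","properties":{"fingers":{"type":"array","items":{"type":"number"}},"travel":{"type":"array","items":{"type":"array","items":{"type":"number"}}},"rotation":{"type":"array","items":{"type":"array","items":{"type":"number"}}},"newtons":{"type":"number"}},"required":["fingers","travel","rotation"]}

```bash
mkdir -p pics; cat > h.py <<'E'
from workcell import *
import numpy as np, cv2
from scipy.spatial.transform import Rotation as R
def save(c,n): cv2.imwrite('pics/'+n,c['image'][:,:,::-1])
def proj(c,P):
    P=np.atleast_2d(P); p=(c['extrinsics'][:3,:3]@P.T).T+c['extrinsics'][:3,3]
    return np.c_[c['fx']*p[:,0]/p[:,2]+c['cx'],c['fy']*p[:,1]/p[:,2]+c['cy']]
def ray(c,uv):
    E=c['extrinsics'];d=E[:3,:3].T@np.array([(uv[0]-c['cx'])/c['fx'],(uv[1]-c['cy'])/c['fy'],1])
    return -E[:3,:3].T@E[:3,3], d/np.linalg.norm(d)
def atz(c,uv,z):
    o,d=ray(c,uv); return o+d*(z-o[2])/d[2]
def tri(*cu):
    A=np.zeros((3,3));b=np.zeros(3);rs=[ray(c,u) for c,u in cu]
    for o,d in rs: M=np.eye(3)-np.outer(d,d);A+=M;b+=M@o
    x=np.linalg.solve(A,b); return x,[np.linalg.norm((np.eye(3)-np.outer(d,d))@(x-o)) for o,d in rs]
E
python3 - <<'E'
from h import *
np.set_printoptions(precision=3,suppress=True)
C={n:read_camera(n) for n in('scene','top')}
ims=[]
for n in C:
    save(C[n],n+'0.png')
    print(n,'cam',ray(C[n],(280,210)))
for k in ['track','belt','carrier','handle','tab','clip','tails','stand','stand_top','lipstick1','bottle','cap_bin','spare']:
    for n in C:
        print(k,n,[(round(d['p'],2),np.round(d['location'],1).tolist()) for d in tip_of(n,k)])
print(read_state())
E
```

```text
scene cam (array([0.966, 0.508, 0.606]), array([-0.448, -0.693, -0.565]))
top cam (array([ 0.381, -0.096,  1.061]), array([ 0.203, -0.028, -0.979]))
track scene [(0.82, [349.2, 319.5])]
track top [(0.74, [166.3, 240.6])]
belt scene [(0.45, [275.9, 175.6])]
belt top []
carrier scene [(0.61, [353.4, 308.3])]
carrier top [(0.75, [128.6, 230.2]), (0.74, [151.3, 223.4])]
handle scene [(0.65, [362.4, 261.9])]
handle top [(0.95, [136.9, 210.8])]
tab scene [(0.76, [333.2, 249.4]), (0.65, [361.4, 260.3])]
tab top [(0.91, [194.8, 228.9]), (0.57, [278.6, 284.4])]
clip scene [(0.76, [274.9, 175.1]), (0.54, [309.9, 185.6]), (0.53, [302.0, 203.7]), (0.4, [322.0, 224.3])]
clip top [(0.6, [309.2, 282.1]), (0.6, [344.4, 317.1]), (0.49, [358.6, 260.8])]
tails scene [(0.69, [315.9, 172.0]), (0.61, [271.3, 169.2]), (0.55, [302.6, 190.1])]
tails top [(0.61, [344.9, 315.6]), (0.59, [312.3, 276.5]), (0.59, [135.9, 214.0]), (0.53, [361.3, 260.6]), (0.53, [152.2, 222.4])]
stand scene [(0.85, [273.0, 198.3])]
stand top [(0.81, [355.2, 263.3])]
stand_top scene [(0.64, [271.7, 180.2])]
stand_top top [(0.86, [35
[... 228 characters left out ...]
 241.1]), (0.41, [169.9, 215.6])]
bottle scene []
bottle top [(0.74, [415.2, 175.1]), (0.48, [363.2, 261.0])]
cap_bin scene [(0.78, [170.8, 238.9])]
cap_bin top [(0.59, [337.0, 142.6])]
spare scene [(0.6, [320.4, 222.9])]
spare top [(0.58, [278.8, 283.7])]
{'time': 1.4, 'q': array([ 1.094,  0.264,  1.604,  0.   ,  1.274, -0.037]), 'joint_vel': array([ 0.001, -0.   ,  0.001, -0.003, -0.001, -0.   ]), 'joint_torque': array([ -0.001, -51.505, -36.771,  -0.   ,   0.001,  -0.   ]), 'tool_pos': array([0.287, 0.611, 0.231]), 'tcp_rot': array([0.685, 3.066, 0.   ]), 'wrist_force': array([ 0.07 , -0.262, -0.031]), 'torque': array([0.012, 0.049, 0.009]), 'grip_force': 0.0, 'width': 0.9978919636289513}
```

View pics/scene0.png

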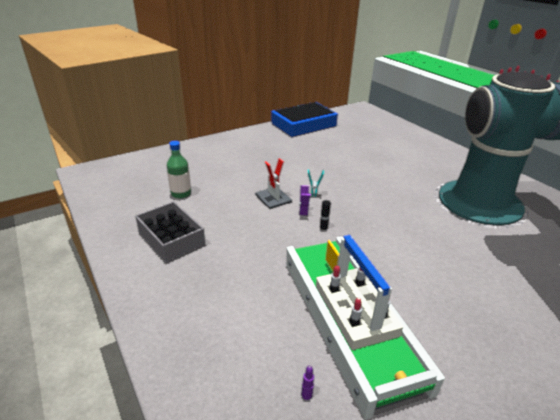

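View pics/top0.png

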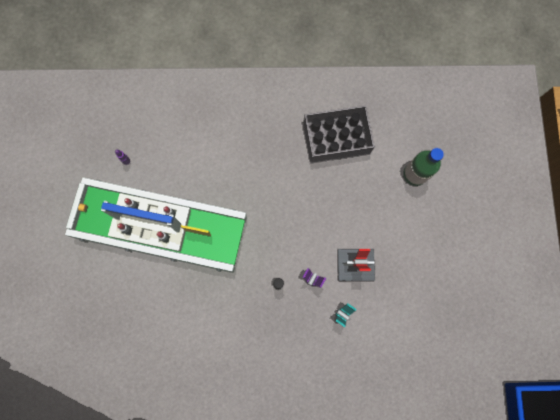

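The red clip on its stand is at scene (274,172), top (361,261). Candidates that could be mistaken for it are the purple clip at scene (303,200), top (314,279), and the teal clip at scene (316,183), top (345,316). The carrier is at top (150,222), with the yellow tab at top (195,230). I choose the red clip and will check it in a crop.

```bash
python3 - <<'E'
from h import *
np.set_printoptions(precision=4,suppress=True)
C={n:read_camera(n) for n in('scene','top')}
t=C['top'];s=C['scene']
print('stand_top tri',tri((t,(359,262)),(s,(271.7,180.2))), atz(t,(359,262),.06))
print('clip tri',tri((t,(358.6,260.8)),(s,(274.9,175.1))))
print('tails',tri((t,(361.3,260.6)),(s,(271.3,169.2))))
print('tab tri',tri((t,(194.8,228.9)),(s,(333.2,249.4))))
print('handle tri',tri((t,(136.9,210.8)),(s,(362.4,261.9))),atz(t,(136.9,210.8),.151))
hsv={n:cv2.cvtColor(C[n]['image'],cv2.COLOR_RGB2HSV) for n in C}
def seg(n,lo,hi,box):
    m=cv2.inRange(hsv[n],lo,hi);z=np.zeros_like(m);x,y,w,h=box;z[y:y+h,x:x+w]=m[y:y+h,x:x+w];return z
def rect(m): 
    return cv2.minAreaRect(cv2.findNonZero(m))
b=rect(seg('top',(100,120,60),(125,255,255),(80,180,130,60)));print('blue',b)
pb=cv2.boxPoints(b);print([atz(t,p,.16)[:2] for p in pb])
g=seg('top',(50,120,60),(75,255,255),(50,170,210,110));b=rect(g);print('green',b,[atz(t,p,.04)[:2] for p in cv2.boxPoints(b)])
y=seg('top',(15,120,100),(32,255,255),(176,215,50,40));b=rect(y);print('yel',b,[atz(t,p,.10)[:2] for p in cv2.boxPoints(b)])
m=regions_of('top','stand')[0]['mask'].astype(np.uint8);b=rect(m);print('stand',b,[atz(t,p,.01)[:2] for p in cv2.boxPoints(b)])
r=seg('top',(0,150,80),(6,255,255),(330,235,60,60))|seg('top',(174,150,80),(180,255,255),(330,235,60,60));b=rect(r);print('red',b,[atz(t,p,.12)[:2] for p in cv2.boxPoints(b)])
for k,z,u in [('spare',.07,(278.8,283.7)),('purple',.05,(314,279)),('teal',.05,(345,316))]: print(k,atz(t,u,z))
a=cv2.resize(t['image'][235:335,265:385],None,fx=4,fy=4,interpolation=3)
d=cv2.resize(t['image'][170:280,60:255],None,fx=4,fy=4,interpolation=3)[:400,:]
e=cv2.resize(s['image'][145:245,240:340],None,fx=4,fy=4,interpolation=3)
cv2.imwrite('pics/crop1.png',np.hstack([a[:,:400],e])[:,:,::-1])
E
```

```text
stand_top tri (array([ 0.4772, -0.2887,  0.0582]), [np.float64(0.002471623236376484), np.float64(0.002471623236376404)]) [ 0.4751 -0.2868  0.06  ]
clip tri (array([ 0.4753, -0.2824,  0.0768]), [np.float64(0.0007522361700629642), np.float64(0.0007522361700630842)])
tails (array([ 0.4779, -0.2881,  0.0907]), [np.float64(0.0037114987792401157), np.float64(0.0037114987792402202)])
tab tri (array([0.5451, 0.048 , 0.0974]), [np.float64(0.0004411138596711613), np.float64(0.00044111385967107226)])
handle tri (array([0.5718, 0.1495, 0.1555]), [np.float64(1.7480246387856996e-06), np.float64(1.748024638776359e-06)]) [0.5727 0.1508 0.151 ]
blue ((136.77035522460938, 212.1195526123047), (71.38540649414062, 7.761467456817627), 11.592175483703613)
[array([0.576 , 0.2157]), array([0.5907, 0.2135]), array([0.5606, 0.0811]), array([0.546 , 0.0838])]
green ((159.69854736328125, 224.58663940429688), (162.97601318359375, 45.03508377075195), 12.264774322509766) [array([0.5584, 0.3093]), array([0.6544, 0.2944]), array([ 0.5721, -0.0482]), array([ 0.4782, -0.0273])]
yel ((194.38462829589844, 229.07693481445312), (27.848491668701172, 3.1378581523895264), 11.309932708740234) [array([0.5469, 0.0767]), array([0.5532, 0.0755]), array([0.541 , 0.0208]), array([0.5348, 0.022 ])]
stand ((355.5, 264.0), (32.0, 37.0), 90.0) [array([ 0.5114, -0.2496]), array([ 0.5098, -0.331 ]), array([ 0.4401, -0.3268]), array([ 0.4418, -0.2464])]
red ((362.5, 259.5), (21.0, 13.0), 90.0) [array([ 0.4951, -0.2708]), array([ 0.4946, -0.2965]), array([ 0.4535, -0.2941]), array([ 0.454 , -0.2687])]
spare [ 0.4333 -0.1189  0.07  ]
purple [ 0.4425 -0.1928  0.05  ]
teal [ 0.3657 -0.2538  0.05  ]
```

View pics/crop1.png

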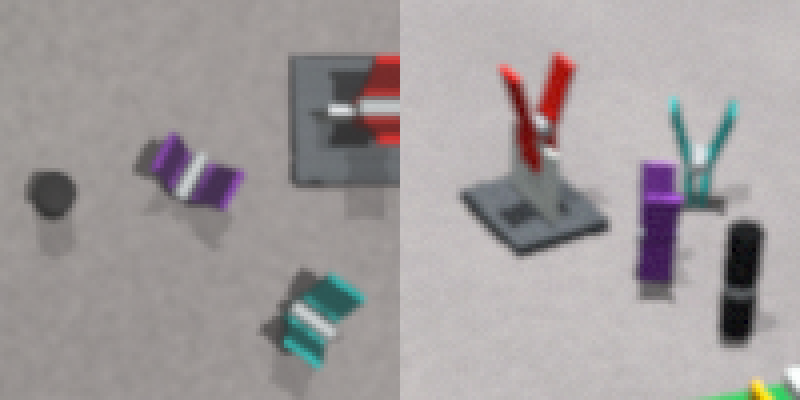

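The crop confirms it: the red clip sits on the dark stand, and the purple and teal ones are decoys. First I turn the tool in place, then travel over.

Request:
apply_moves:
  fingers: [1,1,1,1,1,1,1,1,1,1,1,1]
  travel:
    - [0,0,0]
    - [0,0,0]
    - [0,0,0]
    - [0,0,0]
    - [0,0,0]
    - [0,0,0]
    - [0,0,0]
    - [0,0,0]
    - [0,0,0]
    - [0,0,0]
    - [0,0,0]
    - [0,0,0]
  rotation:
    - [0,0,1]
    - [0,0,1]
    - [0,0,1]
    - [0,0,1]
    - [0,0,1]
    - [0,0,1]
    - [0,0,1]
    - [0,0,1]
    - [0,0,1]
    - [0,0,1]
    - [0,0,1]
    - [0,0,0]
  newtons: 30

```text
time: 2.75
tool_pos: [0.2874, 0.6108, 0.2313]
tcp_rot: [-2.245, -2.198, 0.0]
wrist_force: [-0.1, 0.7, -0.3]
width: 1.001
grip_force: 0.0
```

Request:
apply_moves:
  fingers: [1,1,1,1,1,1,1,1,1,1,1,1]
  travel:
    - [-0.4,0.1,0]
    - [-0.8,0.17,0]
    - [-0.8,0.17,0]
    - [-0.8,0.17,0]
    - [-0.8,0.17,0]
    - [-0.8,0.17,0]
    - [-0.8,0.17,0]
    - [-0.8,0.17,0]
    - [-0.8,0.17,0]
    - [-0.8,0.17,0]
    - [-0.8,0.17,0]
    - [-0.8,0.17,0]
  rotation:
    - [0,0,0]
    - [0,0,0]
    - [0,0,0]
    - [0,0,0]
    - [0,0,0]
    - [0,0,0]
    - [0,0,0]
    - [0,0,0]
    - [0,0,0]
    - [0,0,0]
    - [0,0,0]
    - [0,0,0]

```text
time: 3.95
tool_pos: [0.3763, 0.1473, 0.2317]
tcp_rot: [2.24, 2.201, 0.002]
wrist_force: [0.5, 0.1, 1.3]
width: 1.002
grip_force: 0.0
```

Request:
apply_moves:
  fingers: [1,1,1,1,1,1,1,1,1,1,1,1]
  travel:
    - [-0.8,0.18,0]
    - [-0.8,0.18,0]
    - [-0.8,0.18,0]
    - [-0.8,0.18,0]
    - [-0.8,0.18,0]
    - [-0.8,0.18,0]
    - [-0.8,0.18,0]
    - [-0.8,0.18,0]
    - [-0.8,0.18,0]
    - [-0.8,0.18,0]
    - [-0.4,0.1,0]
    - [0,0,0]
  rotation:
    - [0,0,0]
    - [0,0,0]
    - [0,0,0]
    - [0,0,0]
    - [0,0,0]
    - [0,0,0]
    - [0,0,0]
    - [0,0,0]
    - [0,0,0]
    - [0,0,0]
    - [0,0,0]
    - [0,0,0]

```text
time: 5.15
tool_pos: [0.4627, -0.2752, 0.2312]
tcp_rot: [2.246, 2.197, -0.0]
wrist_force: [0.2, 0.5, 0.0]
width: 1.003
grip_force: 0.0
```

```bash
python3 - <<'E'
from h import *
np.set_printoptions(precision=4,suppress=True)
w=read_camera('wrist');save(w,'w1.png')
print('cam',ray(w,(280,210)))
for k,z in[('clip',.072),('tails',.099),('stand_top',.06),('stand',0.)]:
    for d in tip_of('wrist',k): print(k,d['p'],d['location'],atz(w,d['location'],z))
s=read_state();print(s['tool_pos'],s['tcp_rot'],R.from_rotvec(s['tcp_rot']).as_matrix())
E
```

```text
cam (array([ 0.4638, -0.1957,  0.3726]), array([-0.0129, -0.315 , -0.949 ]))
clip 0.95 [297.4, 199.2] [ 0.4744 -0.2864  0.072 ]
clip 0.92 [258.6, 81.7] [ 0.4461 -0.1932  0.072 ]
tails 0.96 [294.6, 209.9] [ 0.4712 -0.2868  0.099 ]
tails 0.88 [166.9, 157.6] [ 0.3785 -0.2444  0.099 ]
tails 0.75 [254.7, 79.7] [ 0.445 -0.192  0.099]
tails 0.27 [297.0, 198.5] [ 0.4732 -0.2777  0.099 ]
stand_top 0.85 [295.7, 198.6] [ 0.4734 -0.2895  0.06  ]
stand 0.76 [296.6, 178.3] [ 0.4764 -0.2861  0.    ]
[ 0.4623 -0.2715  0.2313] [-2.2421 -2.1998 -0.0005] [[ 0.019   0.9998 -0.0002]
 [ 0.9998 -0.019   0.0006]
 [ 0.0006 -0.0002 -1.    ]]
```

View pics/w1.png

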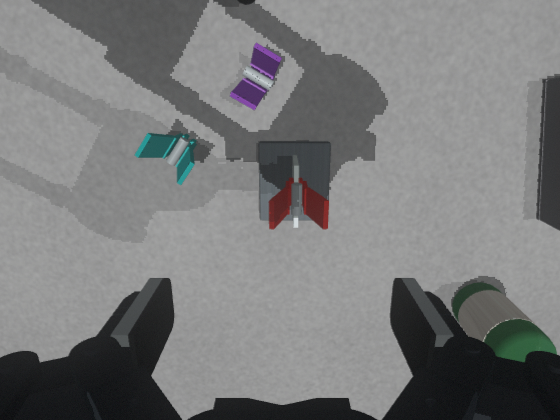

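The wrist view shows the red clip at (298,205), with the purple one at (258,77) and the teal one at (172,153). All estimates put the clip at about (0.474, -0.287). Now descending.

Request:
apply_moves:
  fingers: [1,1,1,1,1,1,1,1,1]
  travel:
    - [-0.28,0.21,0]
    - [0,0,0]
    - [0,0,0.5]
    - [0,0,0.6]
    - [0,0,0.6]
    - [0,0,0.6]
    - [0,0,0.5]
    - [0,0,0.24]
    - [0,0,0]
  rotation:
    - [0,0,0]
    - [0,0,0]
    - [0,0,0]
    - [0,0,0]
    - [0,0,0]
    - [0,0,0]
    - [0,0,0]
    - [0,0,0]
    - [0,0,0]
  newtons: 30

```text
time: 6.3
tool_pos: [0.4711, -0.2855, 0.0775]
tcp_rot: [-2.24, -2.196, 0.001]
wrist_force: [0.3, -0.8, 1.0]
width: 0.997
grip_force: 0.0
```

```bash
python3 - <<'E'
from h import *
w=read_camera('wrist');t=read_camera('scene')
a=cv2.resize(t['image'][130:230,220:330],None,fx=4,fy=4,interpolation=3)
cv2.imwrite('pics/w2.png',np.hstack([w['image'][20:420,100:460],a[:400]])[:,:,::-1])
s=read_state();print(s['tool_pos'],s['wrist_force'])
E
```

```text
[ 0.47323025 -0.28722526  0.08028295] [-0.24314396  0.31657051  1.01598179]
```

View pics/w2.png

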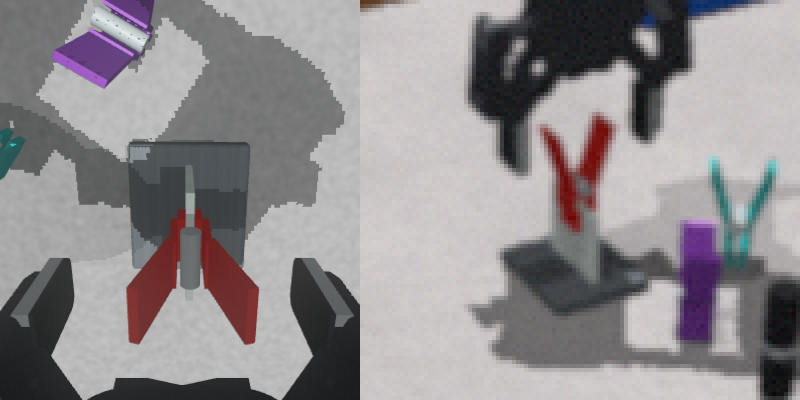

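The clip's mid-column is 292, while the fingers' mid-column is 282, so the clip is about 3 mm toward +tool-y. I'll correct for that and squeeze.

Request:
apply_moves:
  fingers: [1,1,0,0,0,0,0,0,0,0,0,0]
  travel:
    - [0,0.06,0]
    - [0,0,0]
    - [0,0,0]
    - [0,0,0]
    - [0,0,0]
    - [0,0,0]
    - [0,0,0]
    - [0,0,0]
    - [0,0,0]
    - [0,0,0]
    - [0,0,0]
    - [0,0,0]
  rotation:
    - [0,0,0]
    - [0,0,0]
    - [0,0,0]
    - [0,0,0]
    - [0,0,0]
    - [0,0,0]
    - [0,0,0]
    - [0,0,0]
    - [0,0,0]
    - [0,0,0]
    - [0,0,0]
    - [0,0,0]
  newtons: 30

```text
time: 7.6
tool_pos: [0.4757, -0.2874, 0.0793]
tcp_rot: [2.245, 2.198, -0.0]
wrist_force: [-0.9, 0.6, 0.9]
width: 0.198
grip_force: 33.8
```

```bash
python3 - <<'E'
from h import *
w=read_camera('wrist');t=read_camera('scene')
a=cv2.resize(t['image'][130:230,220:330],None,fx=4,fy=4,interpolation=3)
cv2.imwrite('pics/w3.png',np.hstack([w['image'][20:420,100:460],a[:400]])[:,:,::-1])
s=read_state();print(s['tool_pos'],s['wrist_force'],s['width'],s['grip_force'],s['time'])
E
```

```text
[ 0.47565995 -0.28737214  0.07932107] [-0.5364358   0.27574647  0.693048  ] 0.196992725025546 33.75902831554413 7.7
```

View pics/w3.png

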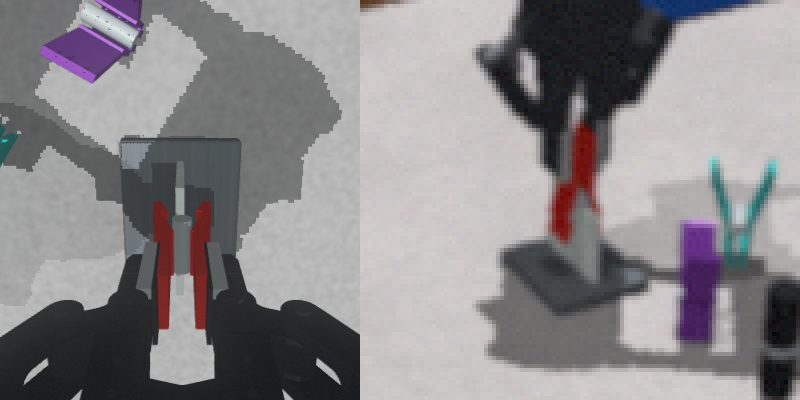

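Request:
apply_moves:
  fingers: [0,0,0,0,0,0,0,0]
  travel:
    - [0,0,-0.2]
    - [0,0,-0.5]
    - [0,0,-0.7]
    - [0,0,-0.7]
    - [0,0,-0.6]
    - [0,0,-0.3]
    - [0,0,0]
    - [0,0,0]
  rotation:
    - [0,0,0]
    - [0,0,0]
    - [0,0,0]
    - [0,0,0]
    - [0,0,0]
    - [0,0,0]
    - [0,0,0]
    - [0,0,0]

```text
time: 8.5
tool_pos: [0.4752, -0.2871, 0.2284]
tcp_rot: [-2.244, -2.197, 0.0]
wrist_force: [0.2, 0.4, -1.3]
width: 0.195
grip_force: 33.6
```

```bash
python3 - <<'E'
from h import *
np.set_printoptions(precision=4,suppress=True)
w=read_camera('wrist');t=read_camera('scene');tt=read_camera('top')
s=read_state();print(s['tool_pos'],s['wrist_force'],s['width'],s['grip_force'],s['time'])
Rm=R.from_rotvec(s['tcp_rot']).as_matrix()
zp=s['tool_pos'][2]-.008
for n,c in(('wrist',w),('scene',t),('top',tt)):
  for k,z in(('clip',zp),('tails',zp+.027)):
    for d in tip_of(n,k)[:2]:
      p=atz(c,d['location'],z);print(n,k,d['p'],d['location'],p,'tool',Rm.T@(p-s['tool_pos']))
# finger mid
cv2.imwrite('pics/w4.png',np.hstack([w['image'][20:420,100:460],cv2.resize(t['image'][90:190,220:330],None,fx=4,fy=4,interpolation=3)[:400]])[:,:,::-1])
E
```

```text
[ 0.4745 -0.2866  0.2268] [-0.4281 -0.0428 -1.6563] 0.19738568681937205 33.59721064567566 8.65
wrist clip 0.79 [279.9, 262.0] [ 0.4735 -0.2818  0.2188] tool [ 0.0047 -0.001   0.008 ]
wrist clip 0.74 [163.8, 137.7] [ 0.4288 -0.2265  0.2188] tool [ 0.0591 -0.0469  0.0083]
wrist tails 0.73 [239.8, 61.7] [ 0.4633 -0.2006  0.2458] tool [ 0.0858 -0.013  -0.0188]
wrist tails 0.63 [281.4, 296.9] [ 0.4743 -0.2829  0.2458] tool [ 0.0037 -0.0003 -0.019 ]
scene clip 0.61 [305.5, 203.4] [0.6117 0.0379 0.2188] tool [0.3273 0.1305 0.0083]
scene clip 0.59 [274.9, 124.6] [ 0.4828 -0.2736  0.2188] tool [0.0132 0.0081 0.008 ]
scene tails 0.82 [303.6, 193.8] [0.6229 0.0459 0.2458] tool [ 0.3355  0.1414 -0.0187]
scene tails 0.62 [274.8, 115.4] [ 0.4892 -0.2645  0.2458] tool [ 0.0225  0.0142 -0.019 ]
top clip 0.76 [310.2, 277.5] [ 0.435  -0.1702  0.2188] tool [ 0.1156 -0.0419  0.0084]
top tails 0.49 [309.8, 276.5] [ 0.435  -0.1672  0.2458] tool [ 0.1186 -0.0421 -0.0186]
top tails 0.33 [165.4, 237.7] [0.5054 0.0755 0.2458] tool [ 0.3627  0.0232 -0.0183]
```

View pics/w4.png

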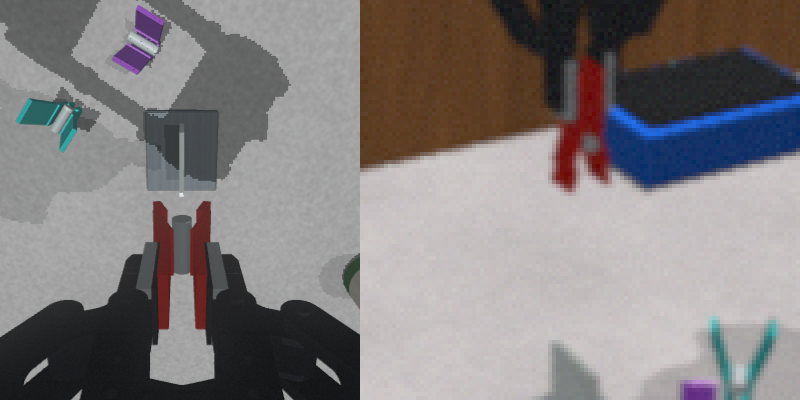

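Request:
apply_moves:
  fingers: [0,0,0,0,0,0,0,0,0,0,0,0]
  travel:
    - [0.4,0.07,0]
    - [0.7,0.13,0]
    - [0.7,0.13,0]
    - [0.7,0.13,0]
    - [0.7,0.13,0]
    - [0.7,0.13,0]
    - [0.7,0.13,0]
    - [0.7,0.1,0]
    - [0,0,0]
    - [0,0,0]
    - [0,0,0]
    - [0,0,0]
  rotation:
    - [0,0,0]
    - [0,0,0]
    - [0,0,0]
    - [0,0,0]
    - [0,0,0]
    - [0,0,0]
    - [0,0,0]
    - [0,0,0]
    - [0,0,1]
    - [0,0,0.95]
    - [0,0,0]
    - [0,0,0]

```text
time: 10.15
tool_pos: [0.5287, -0.0234, 0.2292]
tcp_rot: [-2.455, -1.961, 0.0]
wrist_force: [-0.1, -0.3, -0.2]
width: 0.195
grip_force: 33.6
```

```bash
python3 - <<'E'
from h import *
np.set_printoptions(precision=4,suppress=True)
w=read_camera('wrist');save(w,'w5.png')
s=read_state();print(s['tool_pos'],s['width'],s['grip_force'],s['time'])
Rm=R.from_rotvec(s['tcp_rot']).as_matrix();print(Rm)
print(ray(w,(280,210)))
for k,z in(('tab',.1),('handle',.151),('clip',.2213),('tails',.248)):
    for d in tip_of('wrist',k)[:3]:
      p=atz(w,d['location'],z);print(k,d['p'],d['location'],p,'tool',Rm.T@(p-s['tool_pos']))
hsv=cv2.cvtColor(w['image'],cv2.COLOR_RGB2HSV)
m=cv2.inRange(hsv,(15,130,90),(32,255,255));n,l,st,ce=cv2.connectedComponentsWithStats(m)
i=1+st[1:,4].argmax();print(st[i],ce[i]);ys,xs=np.nonzero(l==i)
for r in range(ys.min(),ys.max()+1,6): print(r,xs[ys==r].min(),xs[ys==r].max())
E
```

```text
[ 0.5286 -0.0236  0.2293] 0.19477769151103044 33.60068321228027 10.2
[[ 0.2215  0.9752 -0.0001]
 [ 0.9752 -0.2215 -0.    ]
 [-0.0001 -0.0001 -1.    ]]
(array([0.5455, 0.0541, 0.3707]), array([-0.0756, -0.3062, -0.949 ]))
tab 0.81 [281.9, 96.0] [0.5436 0.0469 0.1   ] tool [ 0.0721 -0.001   0.1293]
clip 0.96 [283.7, 262.6] [ 0.5298 -0.018   0.2213] tool [ 0.0057 -0.0001  0.008 ]
tails 0.74 [281.1, 293.7] [ 0.5289 -0.0173  0.248 ] tool [ 0.0062 -0.0012 -0.0187]
tails 0.33 [250.2, 4.7] [0.5413 0.0777 0.248 ] tool [ 0.1016 -0.0101 -0.0187]
[279  47   6  85 455] [281.2418  87.4505]
47 280 284
53 279 284
59 279 284
65 279 284
71 279 284
77 279 284
83 279 283
89 279 283
95 279 283
101 279 283
107 279 283
113 279 283
119 279 283
125 279 283
131 279 283
```

View pics/w5.png

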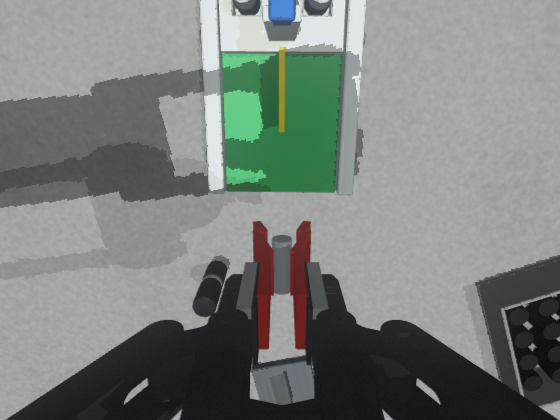

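The wrist view shows the tab vertical at column 281 (rows 47–131) and the clip pivot at column 282, so they are aligned. I'll move 66 mm forward and then descend.

Request:
apply_moves:
  fingers: [0,0,0,0,0,0,0,0,0,0,0,0]
  travel:
    - [0.4,0,0]
    - [0.5,-0.014,0]
    - [0.42,0,0]
    - [0,0,0.3]
    - [0,0,0.5]
    - [0,0,0.5]
    - [0,0,0.3]
    - [0,0,0.2]
    - [0,0,0.2]
    - [0,0,0.19]
    - [0,0,0]
    - [0,0,0]
  rotation:
    - [0,0,0]
    - [0,0,0]
    - [0,0,0]
    - [0,0,0]
    - [0,0,0]
    - [0,0,0]
    - [0,0,0]
    - [0,0,0]
    - [0,0,0]
    - [0,0,0]
    - [0,0,0]
    - [0,0,0]

```text
time: 11.6
tool_pos: [0.5432, 0.0411, 0.1202]
tcp_rot: [2.457, 1.957, 0.001]
wrist_force: [-0.1, 0.3, -0.7]
width: 0.196
grip_force: 33.6
```

```bash
python3 - <<'E'
from h import *
np.set_printoptions(precision=4,suppress=True)
w=read_camera('wrist');t=read_camera('scene')
s=read_state();print(s['tool_pos'],s['wrist_force'],s['torque'],s['width'],s['grip_force'],s['time'])
cv2.imwrite('pics/w6.png',np.hstack([w['image'][20:420,100:460],cv2.resize(t['image'][180:280,270:380],None,fx=4,fy=4,interpolation=3)[:400]])[:,:,::-1])
E
```

```text
[0.5431 0.0411 0.1203] [-0.4769  0.0185 -0.4399] [0.0093 0.0455 0.0794] 0.19328533855328794 33.595234751701355 11.7
```

View pics/w6.png

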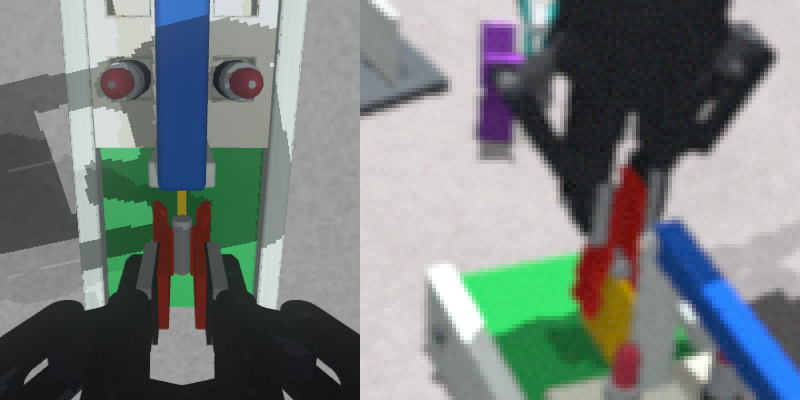

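The jaws straddle the tab with no contact force. Releasing.

Request:
apply_moves:
  fingers: [0.3,0.4,0.6,0.8,1,1,1,1]
  travel:
    - [0,0,0]
    - [0,0,0]
    - [0,0,0]
    - [0,0,0]
    - [0,0,0]
    - [0,0,0]
    - [0,0,0]
    - [0,0,0]
  rotation:
    - [0,0,0]
    - [0,0,0]
    - [0,0,0]
    - [0,0,0]
    - [0,0,0]
    - [0,0,0]
    - [0,0,0]
    - [0,0,0]

```text
time: 12.5
tool_pos: [0.5427, 0.041, 0.1198]
tcp_rot: [2.457, 1.958, -0.0]
wrist_force: [0.1, -0.3, 0.1]
width: 1.001
grip_force: 0.0
```

Request:
apply_moves:
  fingers: [1,1,1,1,1,1,1]
  travel:
    - [0,0,-0.2]
    - [0,0,-0.4]
    - [0,0,-0.6]
    - [0,0,-0.6]
    - [0,0,-0.4]
    - [0,0,0]
    - [0,0,0]
  rotation:
    - [0,0,0]
    - [0,0,0]
    - [0,0,0]
    - [0,0,0]
    - [0,0,0]
    - [0,0,0]
    - [0,0,0]

```text
time: 13.2
tool_pos: [0.543, 0.0411, 0.2305]
tcp_rot: [2.456, 1.957, 0.002]
wrist_force: [0.5, -0.4, -0.1]
width: 0.998
grip_force: 0.0
```

```bash
python3 - <<'E'
from h import *
np.set_printoptions(precision=4,suppress=True)
w=read_camera('wrist');t=read_camera('scene');tt=read_camera('top')
s=read_state();print(s['tool_pos'],s['wrist_force'],s['torque'],s['width'],s['grip_force'],s['time'])
Rm=R.from_rotvec(s['tcp_rot']).as_matrix()
C=dict(wrist=w,scene=t,top=tt)
for n in C:
  for k,z in(('tab',.1),('handle',.151),('clip',.112),('tails',.139)):
    for d in tip_of(n,k)[:2]:
      p=atz(C[n],d['location'],z);print(n,k,round(d['p'],2),np.round(d['location']),p,'tool',Rm.T@(p-s['tool_pos']))
hsv=cv2.cvtColor(w['image'],cv2.COLOR_RGB2HSV)
m=cv2.inRange(hsv,(100,120,60),(125,255,255));b=cv2.minAreaRect(cv2.findNonZero(m));print(b)
print([Rm.T@(atz(w,p,.16)-s['tool_pos']) for p in cv2.boxPoints(b)])
cv2.imwrite('pics/w7.png',np.hstack([w['image'][20:420,100:460],cv2.resize(t['image'][200:300,270:380],None,fx=4,fy=4,interpolation=3)[:400]])[:,:,::-1])
E
```

```text
[0.5416 0.041  0.2281] [ 0.6925 -0.5247 -0.0605] [ 0.0036 -0.0245 -0.0138] 0.9979268609904374 0.0 13.35
wrist tab 0.91 [280. 188.] [0.542  0.0479 0.1   ] tool [ 0.0069 -0.0008  0.1281]
wrist handle 0.86 [280.  18.] [0.5665 0.1513 0.151 ] tool [ 0.1131 -0.0002  0.0771]
wrist clip 0.85 [282. 197.] [0.5432 0.0437 0.112 ] tool [0.003  0.0012 0.1161]
wrist clip 0.63 [240. 392.] [ 0.4684 -0.1185  0.112 ] tool [-0.1717 -0.0355  0.1164]
wrist tails 0.79 [238. 408.] [ 0.4729 -0.1084  0.139 ] tool [-0.1609 -0.0334  0.0894]
wrist tails 0.66 [280. 211.] [0.5411 0.0426 0.139 ] tool [ 0.0015 -0.0007  0.0892]
scene tab 0.8 [334. 248.] [0.5434 0.0478 0.1   ] tool [0.007  0.0005 0.1281]
scene tab 0.52 [359. 292.] [0.5779 0.16   0.1   ] tool [0.1242 0.0092 0.128 ]
scene handle 0.82 [364. 260.] [0.5637 0.144  0.151 ] tool [ 0.1054 -0.0012  0.0771]
scene handle 0.74 [181. 194.] [ 0.7493 -0.2006  0.151 ] tool [-0.1891  0.2566  0.0766]
scene clip 0.72 [301. 203.] [ 0.5211 -0.0981  0.112 ] tool [-0.1401  0.0113  0.1162]
scene clip 0.55 [313. 186.] [ 0.4563 -0.1442  0.112 ] tool [-0.1996 -0.0416  0.1164]
sc
[... 201 characters left out ...]
51 0.1   ] tool [0.0045 0.0012 0.1281]
top handle 0.57 [137. 212.] [0.5698 0.1512 0.151 ] tool [0.1138 0.0031 0.0771]
top handle 0.55 [128. 231.] [0.5334 0.1654 0.151 ] tool [ 0.1195 -0.0356  0.0772]
top clip 0.63 [345. 315.] [ 0.368  -0.2441  0.112 ] tool [-0.3166 -0.1053  0.1167]
top clip 0.55 [197. 230.] [0.541  0.0418 0.112 ] tool [ 0.0007 -0.0005  0.1162]
top tails 0.69 [195. 225.] [0.5449 0.0412 0.139 ] tool [0.001  0.0034 0.0891]
top tails 0.62 [343. 316.] [ 0.3663 -0.2362  0.139 ] tool [-0.3093 -0.1088  0.0897]
((282.0, 74.0), (148.0, 26.0), 90.0)
[array([ 0.1201, -0.0057,  0.0681]), array([0.1201, 0.0073, 0.068 ]), array([0.046 , 0.0081, 0.0681]), array([ 0.046 , -0.0065,  0.0681])]
```

View pics/w7.png

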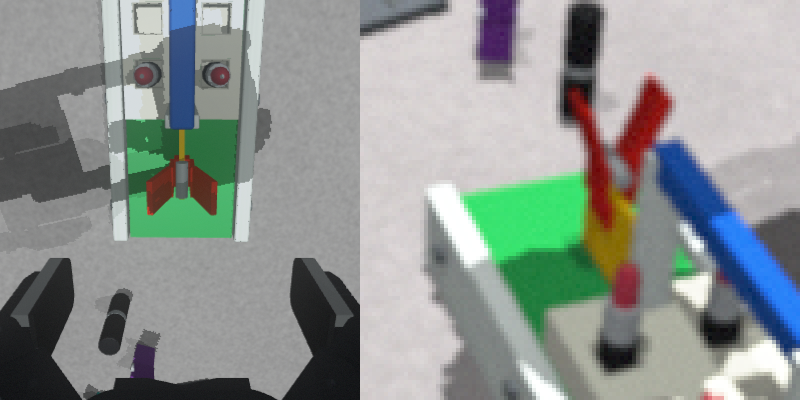

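The red clip is seated on the tab at wrist crop (181,185). The blue bar lies at column 282, which is the finger midline. I'll move to the handle, about 7 mm toward the tab for balance, and grip.

Request:
apply_moves:
  fingers: [1,1,1,1,1,1,1,1,1,1,1]
  travel:
    - [0.4,0,0]
    - [0.6,0,0]
    - [0.7,0,0]
    - [0.4,0,0]
    - [0,0,0]
    - [0,0,0.4]
    - [0,0,0.6]
    - [0,0,0.5]
    - [0,0,0.3]
    - [0,0,0.2]
    - [0,0,0]
  rotation:
    - [0,0,0]
    - [0,0,0]
    - [0,0,0]
    - [0,0,0]
    - [0,0,0]
    - [0,0,0]
    - [0,0,0]
    - [0,0,0]
    - [0,0,0]
    - [0,0,0]
    - [0,0,0]

```text
time: 15.05
tool_pos: [0.5653, 0.1429, 0.1285]
tcp_rot: [-2.456, -1.957, 0.003]
wrist_force: [-0.6, 0.7, -0.3]
width: 1.001
grip_force: 0.0
```

Request:
apply_moves:
  fingers: [0.8,0.6,0.5,0.4,0.3,0.2,0,0,0,0,0,0]
  travel:
    - [0,0,0]
    - [0,0,0]
    - [0,0,0]
    - [0,0,0]
    - [0,0,0]
    - [0,0,0]
    - [0,0,0]
    - [0,0,0]
    - [0,0,0]
    - [0,0,0]
    - [0,0,0]
    - [0,0,0]
  rotation:
    - [0,0,0]
    - [0,0,0]
    - [0,0,0]
    - [0,0,0]
    - [0,0,0]
    - [0,0,0]
    - [0,0,0]
    - [0,0,0]
    - [0,0,0]
    - [0,0,0]
    - [0,0,0]
    - [0,0,0]
  newtons: 110

```text
time: 16.25
tool_pos: [0.5666, 0.1434, 0.1301]
tcp_rot: [2.456, 1.958, 0.001]
wrist_force: [2.4, -0.9, 2.5]
width: 0.142
grip_force: 107.3
```

Request:
apply_moves:
  fingers: [0,0,0,0,0,0,0,0,0,0,0,0]
  travel:
    - [0,0,-0.05]
    - [0,0,-0.1]
    - [0,0,-0.15]
    - [0,0,-0.2]
    - [0,0,-0.3]
    - [0,0,-0.3]
    - [0,0,-0.3]
    - [0,0,-0.3]
    - [0,0,-0.3]
    - [0,0,-0.2]
    - [0,0,-0.15]
    - [0,0,-0.1]
  rotation:
    - [0,0,0]
    - [0,0,0]
    - [0,0,0]
    - [0,0,0]
    - [0,0,0]
    - [0,0,0]
    - [0,0,0]
    - [0,0,0]
    - [0,0,0]
    - [0,0,0]
    - [0,0,0]
    - [0,0,0]

```text
time: 17.45
tool_pos: [0.5662, 0.1434, 0.253]
tcp_rot: [2.457, 1.958, 0.0]
wrist_force: [0.2, 0.4, -4.2]
width: 0.146
grip_force: 107.4
```

Request:
apply_moves:
  fingers: [0,0,0,0,0,0]
  travel:
    - [0,0,-0.05]
    - [0,0,0]
    - [0,0,0]
    - [0,0,0]
    - [0,0,0]
    - [0,0,0]
  rotation:
    - [0,0,0]
    - [0,0,0]
    - [0,0,0]
    - [0,0,0]
    - [0,0,0]
    - [0,0,0]

```text
time: 18.05
tool_pos: [0.566, 0.1434, 0.2544]
tcp_rot: [-2.457, -1.958, 0.001]
wrist_force: [0.2, -0.5, -4.9]
width: 0.146
grip_force: 107.4
```

```bash
python3 - <<'E'
from h import *
np.set_printoptions(precision=4,suppress=True)
w=read_camera('wrist');t=read_camera('scene');tt=read_camera('top')
s=read_state();print(s['tool_pos'],s['tcp_rot'],s['wrist_force'],s['torque'],s['width'],s['grip_force'],s['time'])
# bar centre line predicted vs seen for level carrier
Rm=R.from_rotvec(s['tcp_rot']).as_matrix();c=s['tool_pos'].copy();c[2]+=.021+.009
cx=-Rm[:,0]
hsv=cv2.cvtColor(t['image'],cv2.COLOR_RGB2HSV)
m=cv2.inRange(hsv,(100,120,60),(125,255,255));m[:180]=0;m[:,:300]=0
b=cv2.minAreaRect(cv2.findNonZero(m));print('blue',b)
tab=tri((tt,tip_of('top','tab')[0]['location']),(t,tip_of('scene','tab')[0]['location']));print(tab,'expect z',c[2]-.06)
x0=280;a=t['image'][130:390,250:450]
cv2.imwrite('pics/w8.png',np.hstack([w['image'][:400,100:460],cv2.resize(a,(400,520),interpolation=3)[:400]])[:,:,::-1])
E
```

```text
[0.5661 0.1434 0.2547] [-2.4569 -1.9578  0.0002] [ 0.2499 -0.0697 -5.0741] [-0.0074  0.0299 -0.0057] 0.1448360447224802 107.39778757095337 18.2
blue ((386.7935485839844, 210.11705017089844), (47.01503372192383, 14.648036003112793), 47.202598571777344)
(array([0.5472, 0.0433, 0.2308]), [np.float64(0.0035899412576552957), np.float64(0.0035899412576553516)]) expect z 0.22470122404628295
```

View pics/w8.png

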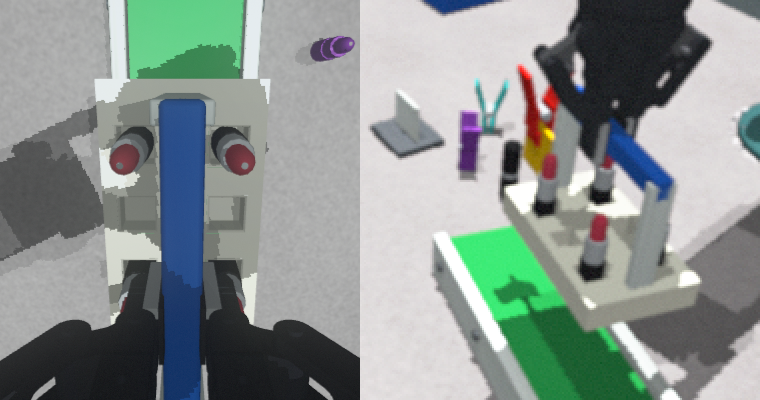

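The lift is clean: all four lipsticks are in their pockets and the clip is on the tab. I'll do one numeric levelness check against the model, then finish if it holds.

```bash
python3 - <<'E'
from h import *
t=read_camera('scene');s=read_state()
Rm=R.from_rotvec(s['tcp_rot']).as_matrix()
X,Y,Z=-Rm[:,0],Rm[:,1],np.array([0,0,1.]); 
if np.dot(np.cross(Z,X),Y)<0: Y=-Y
bar=s['tool_pos']+np.array([0,0,.021])
for tilt in(-3,0,3):
  Q=R.from_rotvec(Y*np.radians(tilt)).as_matrix()
  P=[bar+Q@(X*(a-.007)+Y*b+Z*(c-.111)) for a,b,c in((-.075,.046,0),(-.075,-.046,0),(.075,.046,.024),(-.068,0,.12),(.131,0,.06))]
  print(tilt,np.round(proj(t,P),1).tolist())
print('seen: corners ~ (362,292),(419,272),(322,227)?; top bar end ~(405,225)')
print(s['wrist_force'],s['joint_vel'].round(3),s['tool_pos'])
E
```

```text
-3 [[359.9, 294.8], [413.8, 281.7], [321.0, 220.5], [402.6, 223.1], [334.3, 181.3]]
0 [[362.2, 295.7], [416.6, 282.3], [321.9, 223.7], [403.0, 220.5], [334.6, 185.2]]
3 [[364.5, 296.3], [419.4, 282.7], [322.8, 226.9], [403.3, 217.9], [334.9, 189.1]]
seen: corners ~ (362,292),(419,272),(322,227)?; top bar end ~(405,225)
[-0.12309475 -0.01380288 -5.4116618 ] [ 0.001 -0.     0.001  0.001 -0.001  0.018] [0.56618805 0.1434153  0.25483302]
```

```bash
python3 -c "
from workcell import *
print(finish_job())"
```

```text
the job is handed in; nothing more can be done
None
```

The job is handed in: the red clip is on the tab, and the gripper is holding the carrier level by its handle, about 124 mm above the belt with all four lipsticks in their pockets.

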